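# Park the mill ball in the loading gutter

## Task

Push the ceramic mill ball gently up the sloped gutter, over the crest, until it rests against the end stop; roll it, do not knock it along, lift it or carry it. Then push the keeper bolt fully in behind it so that the ball cannot roll back. Leave the petri dish, the dropper bottle and the tape roll where they are.

Things in the scene. Friction and masses are not known exactly. Their poses are not given: they have to be found in the camera images.
- ball: Polished, slippery white ceramic ball of a ball mill, 45 mm in diameter, about 0.28 kg. Origin: its centre (its axes turn as it rolls). It starts at the low end of the gutter, resting against the low lip, and rolls back there if let go before the crest.
- gutter: Fixed aluminium V-gutter on a grey base plate 250 x 76 mm, its heading varies. Origin: on the worktop under the plate's middle; +x runs up the gutter from the low lip to the end stop, +y toward the bolt's side, z up. The V is 60 mm wide at the rims, 17 mm deep, walls 30 degrees from level: the ball's centre rides 26 mm above the V's bottom line, 9 mm above the rims, so it can be pushed from above the rims.
- gutter_low (a point): Low end of the V's bottom line, 30 mm above the worktop, x -0.115 in the gutter's frame. Behind it stands the low lip, 4 mm thick and as high as the rims: a finger just above the rims, over or beyond the lip, meets the ball at its middle. At the start the ball's centre is 17 mm along +x and 28 mm above this point.
- gutter_crest (a point): Highest point of the V's bottom line, 53 mm above the worktop, x 0.075 in the gutter's frame. Up to here the gutter rises at 7 degrees; beyond, it falls at 9 degrees to the end stop. With its centre 5 mm or more past this point the ball rolls on to the stop by itself.
- gutter_seat (a point): Where the ball's centre lies when it rests against the end stop: x 0.0955, y 0, z 0.076 in the gutter's frame. The stop is an upright plate 60 mm wide, face at x 0.118, top at z 0.088.
- bolt (a joint): Keeper bolt: 8 mm steel rod sliding level in a guide block (28 mm along x, at x 0.067, y 0.048 to 0.068 in the gutter's frame, top at z 0.092). 0 = out, 0.060 m = fully in (rigid end), across the gutter behind the resting ball; starts at 0 to 0.008. It goes in along the gutter's -y. Friction 2 N, no spring. Rod axis at z 0.076; its tip at y 0.046 out, -0.014 in.
- bolt_knob (a point): Centre of the outer face of the bolt's black knob, the face to push on: a flat disc 24 mm in diameter, 12 mm thick, facing the gutter's +y, 76 mm above the worktop. In the gutter's frame x 0.067, y 0.144 when the bolt is out, y 0.084 when fully in.
- petri_a: Petri dish, 61 mm wide, 12 mm high, standing near the gutter on its -y side. Origin: centre of its underside. Leave alone.
- dropper_bottle: Dropper bottle, 34 mm wide, 78 mm high, standing near the low half of the gutter on the bolt's side. Origin: centre of its underside. Leave alone.
- tape_roll_yellow: Roll of tape lying flat, 75 mm wide, 19 mm high, near the gutter on its -y side. Origin: centre of its underside. Leave alone.
There are look-alikes about, which are no part of the job. What is meant by the ball is not blue, green or red, and is the smaller of those in its own colour.

How it is judged:
By the outcome, as a careful person would: the job done as asked, in the order asked, and still so for the second after the job is handed in, with the robot touching nothing.
It also fails if it takes over 53 s, if anything falls off the work surface, if the arm or the gripper's body presses on something with over 40 N, if the wrist force passes 120 N, or if a joint passes its speed limit or range.

## Robot

A 6-joint arm with a two-finger parallel gripper is mounted at the origin on a cart in front of the work surface, level with it; the furniture and walls round the work are solid. World frame = base frame: x ahead of the robot, y to its left, z up, the work surface at z = 0. Lengths are in m, angles in rad, forces in N, time in s.
With the tool pointing down it reaches from about 0.375 to 0.9 m from the base axis. Payload 3.1 kg.
Tool frame: the origin (TCP) lies midway between the tips of the shut fingers; the grasp point (between the pads) lies 19 mm behind it; z points along the fingers, y is the line along which they close (so a half turn about z gives the same grasp; the last joint's range is limited). The gripper opens to 85 mm and grips with 20 to 120 N. Pads are 22 mm wide; open, the fingers measure 114 mm over their backs; the gripper's body (76 mm by 85 mm) begins 54 mm behind the grasp point. The pads swing forward as they close: fully open they stand 13 mm farther back than shut.
Start: joints at [-1.317, 0.527, 1.433, -0, 1.181, -0.178], TCP at [0.262, -0.568, 0.231] pointing down, gripper open.
Joint ranges: [-3.08, 3.08], [-0.75, 2.2], [0.22, 2.44], [-1.43, 4.57], [0, 2.65], [-2.85, 2.85]. Speed limits (rad/s): [2.79, 2.79, 3.14, 3.14, 3.14, 3.14].

## Interface

Orientations are given as a rotation vector (axis times angle).
In Python, from station import bot gives the robot as it stands. The module is installed in compiled form; this text tells all that it offers.
- The arm moves only by the tool play_rows, never from a script. Its argument "motion" is one flat list of numbers, 7 for each row, row after row: the shift along the tool's x, y, z each as a share of 0.3 m, from -1 to 1, then the turn, a rotation vector about the tool's x, y, z each as a share of 180 degrees, from -1 to 1, then the closure, from -1 (fully open) to 1 (shut). In form: [tx, ty, tz, wx, wy, wz, claw, tx, ty, tz, wx, wy, wz, claw, ...]. A call has 1 to 5 rows; each row is the pose to reach, as a shift and turn from the pose commanded when the call began, along the tool's axes at that moment, turning the shorter way round; what a row does not reach only later rows make up. A row lasts 1/8 s, in which the tool goes at most 62.5 mm and 10.7 degrees, less where a joint would pass 70% of its speed; a pose out of reach is approached as far as the arm can. A call with a number of a shift or a turn outside -1 to 1 is refused whole. A call with a gripper value outside its range is refused whole. The fingers move at their own pace and stop on an object; "squeeze" is the grip in N (left out, the last holds). Time passes only in rows, so rows that repeat a pose let the fingers close. It gives the time, the measured TCP pose, the force, the opening and the grip force at its end, in the units of the state.
- bot.get_state(): the state, without advancing time (a new reading comes with each control period).
- bot.snapshot(name): name is "scene" or "top" or "wrist"; returns a dict with "image" (384x512x3 uint8, red, green, blue), "K" (3x3 intrinsics, pixels), "rvec" (rotation vector, rad) and "tvec" (3), from world to camera coordinates, as OpenCV has them; the wrist camera has in their place "hand_eye" (4x4, takes a point from camera to tool coordinates, whose origin is the TCP and whose axes are the flange's). Camera axes: x right, y down, z forward; pixel columns grow to the right and rows downward; lengths in m; the calibration is good to about 2 mm. A picture is of the moment at which its call begins: read the wrist's pose just before it. There is no depth.
- bot.finish_job(): hands the job in; it is judged then, once.
Trained networks look in a picture, given as the dict that the camera call returned (one of the last four; its "shot" number tells which), for a name from the list of things; names that differ only in an ending like _2 or _b are one class to them, and where a whole thing is asked for, a point or a joint stands for the part that bears it (a point fixed in the world has none). Each returns a list of dicts, best first, with "confidence" (0 to 1); they miss things now and then, are a little off and sometimes report something else, mostly with a low value. They report only what shows in the picture. A call takes as long as a camera call. They do not tell look-alikes from the thing itself.
- bot.cut_out(picture, label): "pixels" (384x512 bool, what is visible of it) and "rect" ([centre column, centre row, width, height] in pixels, round what is visible of it).
The state is a dict: "t": time; "q": joint angles; "qvel": joint speeds; "joint_efforts": joint torques, N m; "position": TCP position; "tool_rot": TCP orientation; "force": force on the tool from outside, world axes, zero at the start; "wrist_torque": the same for the moment, N m; "grip_width": finger opening in m; "grasp_force": force on a finger pad.
Only numpy, scipy, OpenCV 4.12 (cv2) and the standard library are available. Lean on these libraries where they do the work, as an engineer would, in place of code of your own. Each camera call takes 0.05 s, during which the arm holds its last target. There are 200 camera calls.

## Working session

There is one attempt and no reset: what is moved stays moved. The work goes in short steps, Python scripts to look and compute and a tool call to move; the robot and the scene stay as the last step left them, time stands still between calls to the robot, and variables do not carry over. Pictures are saved under pics/ and viewed, at most 10 in all, crops included, and the job is handed in when it is done.

Besides the shell and the picture viewer there is one more tool, called in YAML: its name, and indented under it one key for each argument. play_rows: Moves the arm, as the interface text tells. Shift numbers are shares of 0.3 m and turn numbers shares of 180 degrees, none past 1 either way. Its arguments: {"type":"object","properties":{"motion":{"type":"array"},"squeeze":{"type":"number"}},"required":["motion"]}

```bash
mkdir -p pics
cat > h.py <<'E'
import numpy as np, cv2
from station import bot
def cam(s):
    R=cv2.Rodrigues(np.array(s["rvec"],float))[0]; return np.array(s["K"]),R,np.array(s["tvec"],float).ravel()
def ray(s,u,v,z):
    K,R,t=cam(s); d=R.T@np.linalg.inv(K)@[u,v,1]; c=-R.T@t
    return c+d*(z-c[2])/d[2]
def proj(s,P):
    K,R,t=cam(s); p=(np.atleast_2d(P)@R.T+t)@K.T; return p[:,:2]/p[:,2:]
def save(im,n): cv2.imwrite("pics/"+n,im[:,:,::-1])
E
python3 - <<'E'
from h import *
st=bot.get_state(); print(st["t"],st["position"],st["tool_rot"])
for n in ("scene","top"):
    s=bot.snapshot(n); save(s["image"],n+"0.png")
    K,R,t=cam(s); print(n,-R.T@t)
    for l in ("ball","gutter","bolt","bolt_knob","petri_a","dropper_bottle","tape_roll_yellow"):
        for d in bot.cut_out(s,l)[:4]:
            u,v=d["rect"][:2]; print(l,round(d["confidence"],2),np.round(d["rect"],1),np.round(ray(s,u,v,0.05),3))
E
```

```text
0.0 [ 0.26140699 -0.56692764  0.23033064] [-3.06655396e+00 -6.72593165e-01  1.48162529e-04]
scene [-0.0999913   0.64428713  0.59746913]
ball 0.82 [183.1 201.6  29.1  18.4] [0.715 0.126 0.05 ]
ball 0.72 [254.1 174.2  23.9  25.5] [ 0.712 -0.095  0.05 ]
ball 0.6 [219.1 188.3  15.3  18.8] [0.711 0.022 0.05 ]
ball 0.55 [241.  190.9  19.4  18. ] [ 0.666 -0.01   0.05 ]
petri_a 0.68 [199.1 236.1  27.3  20.3] [0.574 0.183 0.05 ]
dropper_bottle 0.84 [289.7 187.8  16.8  29. ] [ 0.599 -0.111  0.05 ]
tape_roll_yellow 0.69 [234.4 262.8  39.4  25.5] [0.457 0.186 0.05 ]
top [ 0.4066657  -0.00400333  0.97830098]
ball 0.94 [305.9 143.3  29.4  27.6] [ 0.731 -0.119  0.05 ]
ball 0.81 [260.4 132.7  19.2  20.6] [ 0.756 -0.017  0.05 ]
ball 0.69 [348.6 156.4  20.5  23.5] [ 0.701 -0.213  0.05 ]
ball 0.52 [251.6 175.3  17.9  20.2] [0.657 0.003 0.05 ]
gutter 0.73 [275.1 224.2  82.9 118.5] [ 0.548 -0.048  0.05 ]
bolt_knob 0.71 [303.8 251.1  30.7   8.6] [ 0.49  -0.109  0.05 ]
bolt_knob 0.39 [274.1 227.1  87.7 112.8] [ 0.542 -0.046  0.05 ]
petri_a 0.68 [275.6 225.1  87.  115.2] [ 0.546 -0.049  0.05 ]
petri_a 0.57 [194.8 189.7  30.6  26.6] [0.624 0.127 0.05 ]
dropper_bottle 0.76 [318.9 197.1  18.5  19. ] [ 0.608 -0.144  0.05 ]
tape_roll_yellow 0.61 [189.2 242.9  34.5  38.2] [0.507 0.135 0.05 ]
```

Run:
```python
import cv2
a=cv2.imread("pics/top0.png")[90:310,150:390]; cv2.imwrite("pics/topc.png",cv2.resize(a,None,fx=2.7,fy=2.7,interpolation=cv2.INTER_CUBIC))
a=cv2.imread("pics/scene0.png")[130:310,140:340]; cv2.imwrite("pics/scenec.png",cv2.resize(a,None,fx=3.3,fy=3.3,interpolation=cv2.INTER_CUBIC))
```

```text
(no output)
```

View pics/topc.png

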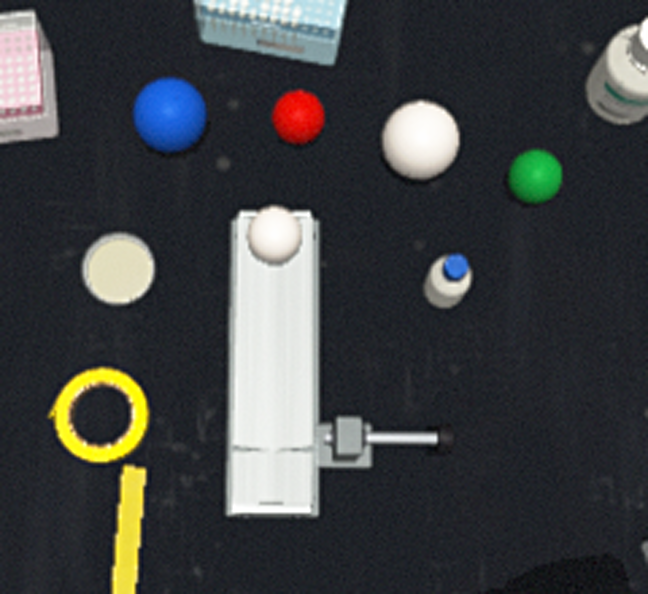

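View pics/scenec.png

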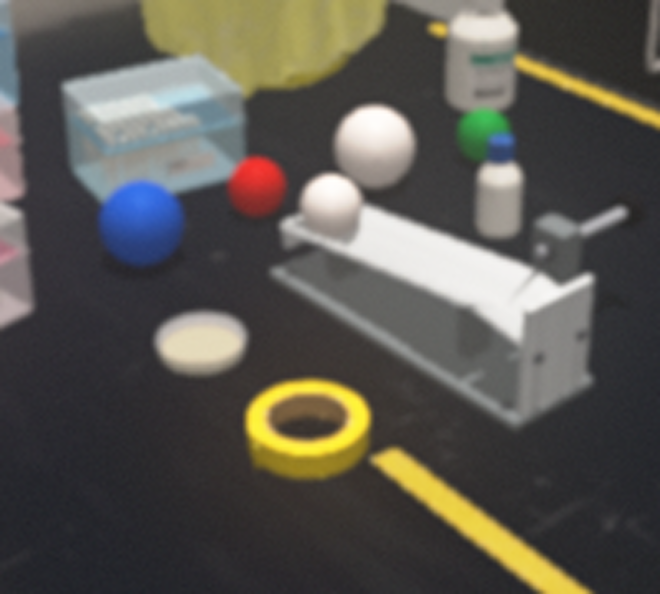

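Candidates for the ball in the top image are the blue ball (213,132), red (260,133), large white (306,142), green (348,156) and the small white ball (252,176). The small white one sits at the low end of the gutter, so it is the ball. The crops show the low lip far from the robot and the end stop near it. The bolt is out on the world -y side, with its knob near top pixel (316,252).

```bash
cat >> h.py <<'E'
def G(p,P):
    c,s=np.cos(p[2]),np.sin(p[2]); P=np.atleast_2d(P).astype(float)
    return np.c_[p[0]+c*P[:,0]-s*P[:,1],p[1]+s*P[:,0]+c*P[:,1],P[:,2]]
E
python3 - <<'E'
from h import *
from scipy.optimize import least_squares
s=bot.snapshot("scene"); t=bot.snapshot("top")
T=[([-.098,0,.058],(274,235)),([.075,.030,.070],(312,450)),([.075,-.030,.070],(232,449)),([-.119,.03,.047],(314,212)),([-.119,-.03,.047],(239,212)),([.067,.048,.092],(336,437))]
S=[([-.098,0,.058],(331,206)),([.125,-.038,.003],(517,422)),([.125,.038,.003],(592,380)),([-.125,-.038,.003],(272,270))]
tp=np.array([[u/2.7+150,v/2.7+90] for _,(u,v) in T]); sp=np.array([[u/3.3+140,v/3.3+130] for _,(u,v) in S])
f=lambda p: np.r_[(proj(t,G(p,[a for a,_ in T]))-tp).ravel(),(proj(s,G(p,[a for a,_ in S]))-sp).ravel()]
r=least_squares(f,[.55,0,np.pi],loss="soft_l1"); p=r.x; print(p,np.degrees(p[2])); print(np.round(f(p).reshape(-1,2),1))
np.save("g.npy",p)
print("ball",G(p,[-.098,0,.058]),"crest",G(p,[.075,0,.07]),"knob",G(p,[.067,.144,.076]),G(p,[.067,.084,.076]))
im=t["image"][90:310,150:390].copy(); im=cv2.resize(im,None,fx=2.7,fy=2.7,interpolation=cv2.INTER_CUBIC)
for P in ([-.125,-.038,.003],[-.125,.038,.003],[.125,.038,.003],[.125,-.038,.003],[-.098,0,.058],[.075,.03,.07],[.075,-.03,.07],[.118,.03,.088],[.118,-.03,.088],[.067,.144,.076],[.067,.136,.076],[.053,.048,.092],[.081,.068,.092]):
    q=(proj(t,G(p,P))[0]-[150,90])*2.7; cv2.circle(im,tuple(int(x) for x in q),2,(255,0,255),-1)
save(im,"fit.png")
# bolt extension: black knob edge unclear; ball by colour centroid in both views
for c,b in ((t,(240,265,160,190)),(s,(225,258,175,205))):
    d=[d for d in bot.cut_out(c,"ball") if b[0]<d["rect"][0]<b[1] and b[2]<d["rect"][1]<b[3]]
    for e in d:
        v,u=np.nonzero(e["pixels"]); print("ball pix",u.mean(),v.mean(),ray(c,e["rect"][0],e["rect"][1],.058))
E
```

```text
[5.53170828e-01 2.85776356e-03 3.13406152e+00] 179.56849779345487
[[ 0.4 -0.3]
 [-0.2 -0.5]
 [ 0.5 -0.4]
 [-0.8  0.5]
 [-0.   0.2]
 [ 0.1 -0.4]
 [ 0.8 -0.7]
 [-0.5  1.2]
 [ 0.9  0.2]
 [-0.3  0.5]]
ball [[0.65116805 0.00211972 0.058     ]] crest [[0.47817295 0.00342259 0.07      ]] knob [[ 0.48508825 -0.14063357  0.076     ]] [[ 0.48554012 -0.08063527  0.076     ]]
ball pix 251.29712460063897 176.40575079872204 [ 6.54735175e-01 -3.15190604e-04  5.80000000e-02]
ball pix 239.8976897689769 193.01980198019803 [0.64899471 0.00176402 0.058     ]
```

View pics/fit.png

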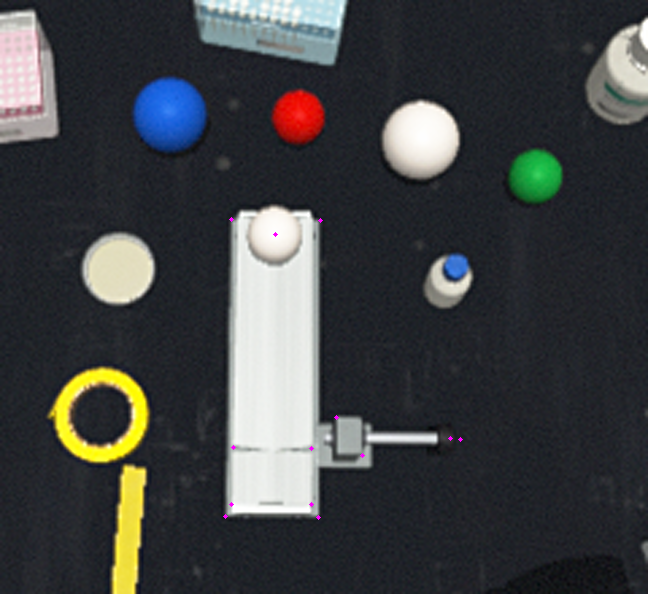

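The fit overlays the plate, crest, block and stop well, with residuals of about 1 px. The ball is at about (0.651, 0.002) and the gutter heading is 179.6°. Next I work out the transfer to a point beyond the low lip.

```bash
cat >> h.py <<'E'
def go(P,yaw,st=None):
    "shares from current pose to TCP P, tool down, tool x at world yaw"
    st=st or bot.get_state(); R=cv2.Rodrigues(np.array(st["tool_rot"]))[0]
    c,s=np.cos(yaw),np.sin(yaw); D=np.array([[c,s,0],[s,-c,0],[0,0,-1.]])
    print("t",round(st["t"],2),"pos",np.round(st["position"],4),"F",np.round(st["force"],2),"w",round(st["grip_width"],4))
    print("shift",np.round(R.T@(np.array(P)-st["position"])/.3,4),"turn",np.round(cv2.Rodrigues(R.T@D)[0].ravel()/np.pi,4))
E
python3 -c "
from h import *
print(cv2.Rodrigues(np.array(bot.get_state()['tool_rot']))[0].round(3))
go([.708,.002,.23],-.0075)"
```

```text
[[ 0.908  0.418 -0.   ]
 [ 0.418 -0.908  0.   ]
 [-0.    -0.    -1.   ]]
t 1.0 pos [ 0.2616 -0.5676  0.2313] F [-0.61  0.84  0.46] w 0.0858
shift [ 2.146  -1.1017  0.0044] turn [-0.      0.      0.1398]
```

play_rows:
  motion: [0.9,-0.46,0,0,0,0.14,1,0.9,-0.46,0,0,0,0.14,1,0.9,-0.46,0,0,0,0.14,1,0.9,-0.46,0,0,0,0.14,1,0.9,-0.46,0,0,0,0.14,1]
  squeeze: 20

```text
t: 1.62
position: [0.4502, -0.3274, 0.2316]
tool_rot: [3.141, -0.012, 0.001]
force: [1.2, -0.5, -0.6]
grip_width: 0.0001
grasp_force: 0.0
```

```bash
python3 -c "
from h import *
go([.708,.002,.23],-.0075)"
```

```text
t 1.62 pos [ 0.4502 -0.3274  0.2316] F [ 1.16 -0.52 -0.6 ] w 0.0001
shift [ 0.8507 -1.1047  0.0054] turn [ 0.0001 -0.0002 -0.    ]
```

play_rows:
  motion: [0.6,-0.75,0,0,0,0,1,0.6,-0.75,0,0,0,0,1,0.6,-0.75,0,0,0,0,1,0.6,-0.75,0,0,0,0,1,0.6,-0.75,0,0,0,0,1]

```text
t: 2.25
position: [0.6324, -0.1029, 0.2314]
tool_rot: [-3.141, 0.009, -0.001]
force: [-0.6, -1.4, 0.1]
grip_width: -0.0002
grasp_force: 0.0
```

```bash
python3 -c "
from h import *
go([.708,.002,.23],-.0075)"
```

```text
t 2.25 pos [ 0.6324 -0.1029  0.2314] F [-0.64 -1.4   0.11] w -0.0002
shift [ 0.2499 -0.3512  0.0048] turn [-0.     -0.0002  0.0006]
```

play_rows:
  motion: [0.25,-0.35,0,0,0,0,1,0.25,-0.35,0,0,0,0,1,0.25,-0.35,0,0,0,0,1,0.25,-0.35,0.2,0,0,0,1,0.25,-0.35,0.3,0,0,0,1]

```text
t: 2.88
position: [0.7043, -0.0017, 0.1383]
tool_rot: [-3.141, 0.013, 0.008]
force: [-0.2, 0.3, -0.1]
grip_width: 0.0002
grasp_force: 0.0
```

Run:
```python
from h import *
go([.706,.002,.053],-.0075)
s=bot.snapshot("wrist"); save(s["image"],"w1.png"); print(np.round(s["hand_eye"],3).tolist())
```

```text
t 2.88 pos [ 0.7043 -0.0017  0.1383] F [-0.18  0.35 -0.05] w 0.0002
shift [ 0.0068 -0.0125  0.2844] turn [-0.      0.0016 -0.0002]
[[0.001, -0.961, -0.276, 0.071], [1.0, 0.0, 0.001, 0.0], [-0.001, -0.276, 0.961, -0.142], [0.0, 0.0, 0.0, 1.0]]
```

View pics/w1.png

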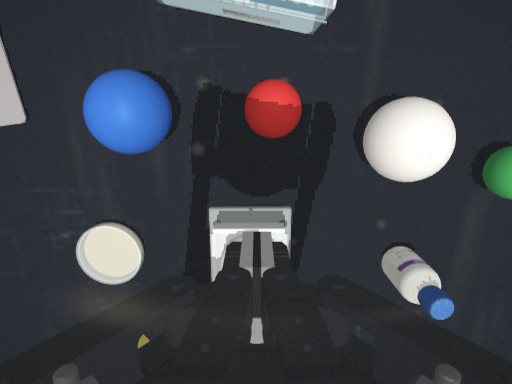

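The wrist view shows the fingers (257,240) centred over the lip end of the gutter (209–291, 210). The red ball (273,108) is well clear. I lower the fingers beyond the lip.

play_rows:
  motion: [0,0,0.1,0,0,0,1,0,0,0.2,0,0,0,1,0,0,0.27,0,0,0,1,0,0,0.28,0,0,0,1,0,0,0.28,0,0,0,1]

```text
t: 3.55
position: [0.7073, -0.0017, 0.0582]
tool_rot: [3.141, -0.013, 0.002]
force: [-0.0, -0.2, -0.1]
grip_width: 0.0001
grasp_force: 0.0
```

Run:
```python
from h import *
go([.690,.002,.053],-.0075)
s=bot.snapshot("scene"); im=cv2.resize(s["image"][130:250,190:330],None,fx=4.5,fy=4.5,interpolation=cv2.INTER_CUBIC); save(im,"s2.png")
```

```text
t 3.55 pos [ 0.7073 -0.0017  0.0582] F [-0.   -0.18 -0.1 ] w 0.0001
shift [-0.0579 -0.012   0.0172] turn [ 0.0001 -0.0005 -0.0002]
```

View pics/s2.png

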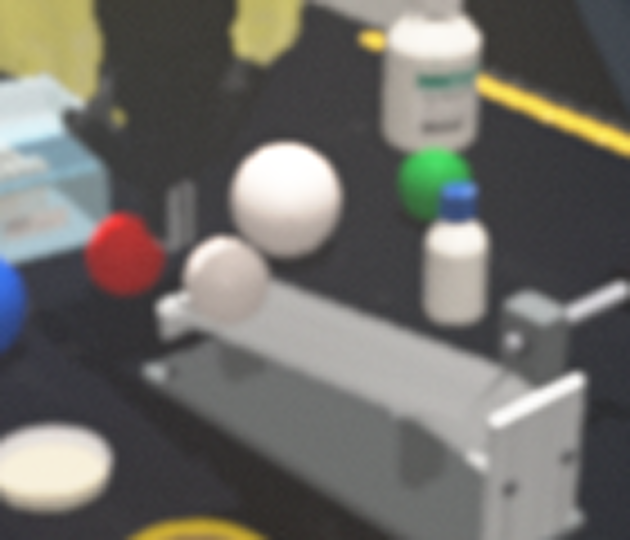

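play_rows:
  motion: [-0.015,-0.006,0.012,0,0,0,1,-0.03,-0.012,0.023,0,0,0,1,-0.03,-0.012,0.023,0,0,0,1]

```text
t: 3.98
position: [0.6968, 0.0027, 0.0502]
tool_rot: [-3.141, 0.012, 0.002]
force: [-0.5, -0.1, -0.1]
grip_width: -0.0
grasp_force: 0.0
```

Run:
```python
from h import *
go([.686,.002,.051],-.0075)
```

```text
t 3.98 pos [0.6968 0.0027 0.0502] F [-0.55 -0.07 -0.11] w -0.0
shift [-0.0359  0.0028 -0.0026] turn [-0.0001  0.0004 -0.    ]
```

play_rows:
  motion: [-0.008,0,0,0,0,0,1,-0.016,0,0,0,0,0,1,-0.024,0,0,0,0,0,1,-0.032,0,-0.001,0,0,0,1,-0.04,0,-0.002,0,0,0,1]

```text
t: 4.6
position: [0.6857, 0.0024, 0.0511]
tool_rot: [3.142, -0.013, 0.001]
force: [0.2, 0.3, 0.6]
grip_width: 0.0001
grasp_force: 0.3
```

play_rows:
  motion: [-0.01,0,-0.001,0,0,0,1,-0.02,0,-0.002,0,0,0,1,-0.03,0,-0.0035,0,0,0,1,-0.04,0,-0.005,0,0,0,1,-0.05,0,-0.006,0,0,0,1]

```text
t: 5.22
position: [0.6705, 0.0026, 0.0529]
tool_rot: [-3.142, 0.013, -0.0]
force: [1.6, 0.7, 0.2]
grip_width: 0.0002
grasp_force: 0.5
```

```bash
cat >> h.py <<'E'
def look(name=None):
    "ball position along the gutter (gutter frame x,y) from the two cameras"
    p=np.load("g.npy"); st=bot.get_state()
    c,s=np.cos(p[2]),np.sin(p[2]); g=lambda w: np.array([[c,s],[-s,c]])@(np.array(w)[:2]-p[:2])
    print("t",round(st["t"],2),"tcp",np.round(st["position"],4),"in gutter",g(st["position"]).round(4),"F",np.round(st["force"],2))
    for n in ("scene","top"):
        q=bot.snapshot(n)
        for d in bot.cut_out(q,"ball"):
            z=.058
            for _ in range(6):
                w=ray(q,*d["rect"][:2],z); x=g(w); z=.058+.1228*(min(x[0],.075)+.098) if x[0]<.075 else .0792-.158*(x[0]-.075)
            if abs(x[1])<.02 and abs(x[0])<.13: print(n,round(d["confidence"],2),"ball g",x.round(4),np.round(d["rect"],1))
        if name and n=="scene": save(cv2.resize(q["image"][130:250,190:330],None,fx=4.5,fy=4.5,interpolation=cv2.INTER_CUBIC),name)
E
python3 -c "
from h import *
look('s3.png')"
```

```text
t 5.22 tcp [0.6705 0.0026 0.0529] in gutter [-0.1174 -0.0006] F [1.6  0.66 0.22]
scene 0.81 ball g [-0.09    0.0036] [244.4 192.1  17.6  15.4]
```

View pics/s3.png

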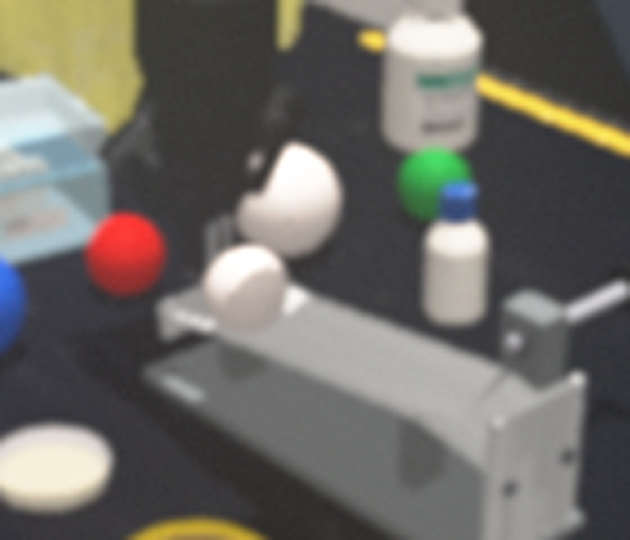

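The ball has rolled off the lip, from crop (227,280) to (246,288), and stays in contact with the finger. I keep pushing steadily.

play_rows:
  motion: [-0.011,0,-0.0013,0,0,0,1,-0.023,0,-0.0028,0,0,0,1,-0.035,0,-0.0043,0,0,0,1,-0.047,0,-0.0058,0,0,0,1,-0.059,0,-0.0073,0,0,0,1]

```text
t: 6.05
position: [0.6528, 0.0027, 0.0551]
tool_rot: [-3.142, 0.013, -0.0]
force: [1.8, 0.2, 0.1]
grip_width: -0.0001
grasp_force: 0.5
```

play_rows:
  motion: [-0.012,0,-0.0015,0,0,0,1,-0.024,0,-0.003,0,0,0,1,-0.036,0,-0.0044,0,0,0,1,-0.048,0,-0.0059,0,0,0,1,-0.06,0,-0.0074,0,0,0,1]

```text
t: 6.68
position: [0.6348, 0.0029, 0.0573]
tool_rot: [-3.142, 0.013, -0.0]
force: [1.2, -0.3, -0.5]
grip_width: 0.0004
grasp_force: 0.5
```

play_rows:
  motion: [-0.012,0,-0.0015,0,0,0,1,-0.024,0,-0.003,0,0,0,1,-0.036,0,-0.0044,0,0,0,1,-0.048,0,-0.0059,0,0,0,1,-0.06,0,-0.0074,0,0,0,1]

```text
t: 7.3
position: [0.6168, 0.003, 0.0595]
tool_rot: [3.142, -0.013, 0.0]
force: [1.5, -0.1, 0.4]
grip_width: -0.0001
grasp_force: 0.5
```

```bash
python3 -c "
from h import *
look()"
```

```text
t 7.3 tcp [0.6168 0.003  0.0595] in gutter [-0.0636 -0.0006] F [ 1.47 -0.09  0.43]
```

play_rows:
  motion: [-0.012,0,-0.0015,0,0,0,1,-0.024,0,-0.003,0,0,0,1,-0.036,0,-0.0044,0,0,0,1,-0.048,0,-0.0059,0,0,0,1,-0.06,0,-0.0074,0,0,0,1]

```text
t: 8.12
position: [0.5988, 0.0031, 0.0617]
tool_rot: [3.142, -0.013, 0.0]
force: [1.6, 0.8, 1.2]
grip_width: -0.0003
grasp_force: 0.5
```

play_rows:
  motion: [-0.012,0,-0.0015,0,0,0,1,-0.024,0,-0.003,0,0,0,1,-0.036,0,-0.0044,0,0,0,1,-0.048,0,-0.0059,0,0,0,1,-0.06,0,-0.0074,0,0,0,1]

```text
t: 8.75
position: [0.5808, 0.0033, 0.0639]
tool_rot: [-3.142, 0.013, 0.0]
force: [0.7, 0.3, 0.0]
grip_width: -0.0004
grasp_force: 0.5
```

play_rows:
  motion: [-0.012,0,-0.0015,0,0,0,1,-0.024,0,-0.003,0,0,0,1,-0.036,0,-0.0044,0,0,0,1,-0.048,0,-0.0059,0,0,0,1,-0.06,0,-0.0074,0,0,0,1]

```text
t: 9.38
position: [0.5628, 0.0034, 0.0661]
tool_rot: [-3.142, 0.013, 0.0]
force: [0.4, -0.9, 0.5]
grip_width: 0.0001
grasp_force: 0.5
```

```bash
python3 -c "
from h import *
look('s4.png')"
```

```text
t 9.38 tcp [0.5628 0.0034 0.0661] in gutter [-0.0096 -0.0007] F [ 0.43 -0.92  0.49]
scene 0.73 ball g [0.0209 0.0003] [275.9 205.4  20.9  19.5]
```

View pics/s4.png

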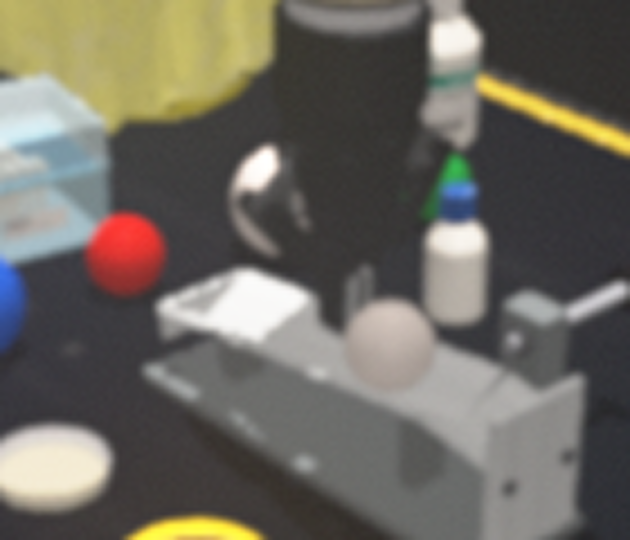

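The ball is at crop (390,345), gutter x about 0.021, and still in contact. I continue and slow down toward the crest.

play_rows:
  motion: [-0.012,0,-0.0015,0,0,0,1,-0.024,0,-0.003,0,0,0,1,-0.036,0,-0.0044,0,0,0,1,-0.048,0,-0.0059,0,0,0,1,-0.06,0,-0.0074,0,0,0,1]

```text
t: 10.2
position: [0.5448, 0.0035, 0.0684]
tool_rot: [3.142, -0.013, 0.0]
force: [2.0, 0.0, -0.0]
grip_width: 0.0001
grasp_force: 0.5
```

play_rows:
  motion: [-0.012,0,-0.0015,0,0,0,1,-0.024,0,-0.003,0,0,0,1,-0.036,0,-0.0044,0,0,0,1,-0.048,0,-0.0059,0,0,0,1,-0.06,0,-0.0074,0,0,0,1]

```text
t: 10.82
position: [0.5268, 0.0037, 0.0706]
tool_rot: [-3.142, 0.013, 0.0]
force: [1.5, -0.5, 1.1]
grip_width: 0.0001
grasp_force: 0.5
```

play_rows:
  motion: [-0.009,0,-0.0011,0,0,0,1,-0.018,0,-0.0022,0,0,0,1,-0.027,0,-0.0033,0,0,0,1,-0.036,0,-0.0044,0,0,0,1,-0.044,0,-0.0054,0,0,0,1]

```text
t: 11.45
position: [0.5131, 0.0039, 0.0721]
tool_rot: [-3.141, 0.012, 0.002]
force: [-0.7, -0.1, -0.0]
grip_width: -0.0
grasp_force: 0.1
```

```bash
python3 -c "
from h import *
look()"
```

```text
t 11.45 tcp [0.5131 0.0039 0.0721] in gutter [ 0.04   -0.0008] F [-0.72 -0.09 -0.04]
scene 0.9 ball g [0.078 0.   ] [294.5 213.2  20.7  19.1]
```

play_rows:
  motion: [-0.006,0,-0.0005,0,0,0,1,-0.012,0,-0.001,0,0,0,1,-0.018,0,-0.001,0,0,0,1,-0.024,0,-0.001,0,0,0,1,-0.03,0,-0.001,0,0,0,1]

```text
t: 12.28
position: [0.5047, 0.0039, 0.0725]
tool_rot: [-3.142, 0.013, 0.0]
force: [0.3, 0.2, -0.3]
grip_width: 0.0002
grasp_force: 0.0
```

```bash
python3 -c "
from h import *
look('s5.png')"
```

```text
t 12.28 tcp [0.5047 0.0039 0.0725] in gutter [ 0.0485 -0.0007] F [ 0.26  0.16 -0.26]
scene 0.81 ball g [0.0937 0.0052] [301.5 216.3  22.7  19.6]
```

View pics/s5.png

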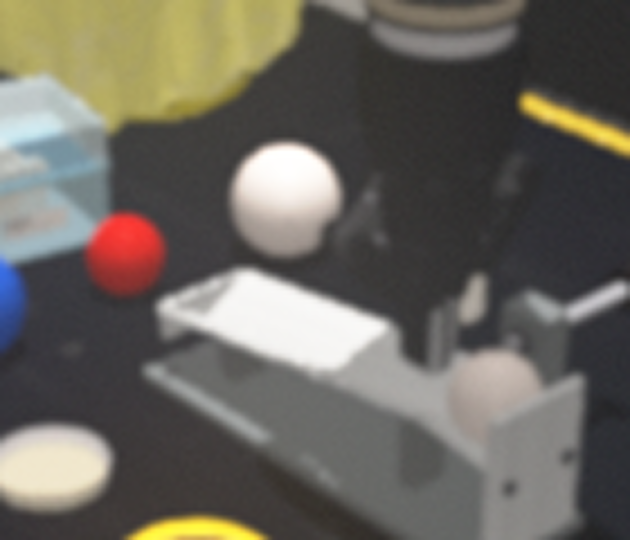

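The ball rests against the stop at crop (492,395), gutter x about 0.094. I back off, lift, and go to the outer side of the bolt knob.

play_rows:
  motion: [0.03,0,-0.03,0,0,0,1,0.03,0,-0.15,0,0,0,1,0.03,0,-0.27,0,0,0,1,0,0.15,-0.27,0,0,0,1,-0.06,0.35,-0.27,0,0,0,1]

```text
t: 13.1
position: [0.488, -0.1017, 0.1551]
tool_rot: [3.14, -0.007, 0.007]
force: [0.6, -1.1, 0.0]
grip_width: -0.0
grasp_force: 0.0
```

play_rows:
  motion: [0,0.15,0,0,0,0,1,0,0.25,0,0,0,0,1,0,0.25,0,0,0,0,1,0,0.25,0,0,0,0,1]

```text
t: 13.6
position: [0.4854, -0.1753, 0.1537]
tool_rot: [-3.141, 0.013, 0.0]
force: [-0.4, -0.9, 0.8]
grip_width: 0.0001
grasp_force: 0.0
```

Run:
```python
from h import *
go([.485,-.175,.068],-.0075)
look()
s=bot.snapshot("wrist"); save(s["image"],"w6.png")
```

```text
t 13.6 pos [ 0.4854 -0.1753  0.1537] F [-0.43 -0.86  0.82] w 0.0001
shift [-0.0014 -0.0007  0.2857] turn [-0.0002  0.     -0.0002]
t 13.6 tcp [ 0.4854 -0.1753  0.1537] in gutter [0.0664 0.1786] F [-0.43 -0.86  0.82]
scene 0.65 ball g [0.0967 0.0006] [301.  217.8  21.7  20.2]
top 0.73 ball g [0.0949 0.001 ] [251.2 265.6  19.6  21.8]
```

View pics/w6.png

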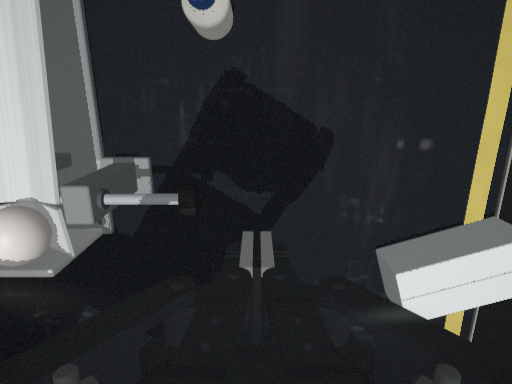

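The ball sits at the seat (0.095 to 0.097). The knob (190,199) is left of the fingers (257,250) with clearance to descend.

play_rows:
  motion: [0,0,0.12,0,0,0,1,0,0,0.24,0,0,0,1,0,0,0.283,0,0,0,1,0,0,0.283,0,0,0,1]

```text
t: 14.35
position: [0.4852, -0.1753, 0.0681]
tool_rot: [-3.141, 0.012, 0.002]
force: [-0.3, 0.0, 0.4]
grip_width: -0.0004
grasp_force: 0.0
```

play_rows:
  motion: [0,-0.015,0,0,0,0,1,0,-0.03,0,0,0,0,1,0,-0.045,0,0,0,0,1,0,-0.06,0,0,0,0,1,0,-0.075,0,0,0,0,1]

```text
t: 14.98
position: [0.4856, -0.153, 0.0687]
tool_rot: [3.141, -0.012, 0.0]
force: [-0.1, 0.4, 0.2]
grip_width: 0.0001
grasp_force: 0.0
```

play_rows:
  motion: [0,-0.02,0,0,0,0,1,0,-0.04,0,0,0,0,1,0,-0.06,0,0,0,0,1,0,-0.08,0,0,0,0,1,0,-0.1,0,0,0,0,1]

```text
t: 15.6
position: [0.4858, -0.123, 0.0685]
tool_rot: [3.142, -0.013, -0.0]
force: [-0.8, -2.6, -0.1]
grip_width: 0.0001
grasp_force: 1.1
```

Run:
```python
from h import *
go([.485,-.0955,.068],-.0075)
look()
```

```text
t 15.6 pos [ 0.4858 -0.123   0.0685] F [-0.79 -2.64 -0.06] w 0.0001
shift [-0.0034 -0.0916  0.0018] turn [ 0.      0.     -0.0002]
t 15.6 tcp [ 0.4858 -0.123   0.0685] in gutter [0.0664 0.1264] F [-0.79 -2.64 -0.06]
scene 0.67 ball g [ 0.093  -0.0014] [299.1 217.2  20.6  23.7]
```

play_rows:
  motion: [0,-0.014,0,0,0,0,1,0,-0.028,0,0,0,0,1,0,-0.042,0,0,0,0,1,0,-0.056,0,0,0,0,1,0,-0.07,0,0,0,0,1]

```text
t: 16.42
position: [0.4861, -0.1021, 0.0686]
tool_rot: [3.141, -0.013, 0.0]
force: [0.4, -2.0, -1.8]
grip_width: -0.0006
grasp_force: 1.0
```

play_rows:
  motion: [0,-0.005,0,0,0,0,1,0,-0.01,0,0,0,0,1,0,-0.015,0,0,0,0,1]

```text
t: 16.8
position: [0.4861, -0.0978, 0.0686]
tool_rot: [3.141, -0.013, 0.0]
force: [0.8, -1.4, -0.6]
grip_width: 0.0001
grasp_force: 1.0
```

play_rows:
  motion: [0,-0.004,0,0,0,0,1,0,-0.008,0,0,0,0,1,0,-0.012,0,0,0,0,1]

```text
t: 17.18
position: [0.4862, -0.0942, 0.0686]
tool_rot: [3.142, -0.013, 0.0]
force: [-0.5, -1.6, -1.6]
grip_width: -0.0001
grasp_force: 1.0
```

play_rows:
  motion: [0,-0.003,0,0,0,0,1,0,-0.006,0,0,0,0,1,0,-0.009,0,0,0,0,1]

```text
t: 17.55
position: [0.4862, -0.092, 0.0686]
tool_rot: [3.141, -0.011, 0.0]
force: [-0.8, -6.6, -0.8]
grip_width: 0.0001
grasp_force: 3.2
```

Resistance is rising at TCP y = -0.092. One more small push should confirm the rigid end.

play_rows:
  motion: [0,-0.002,0,0,0,0,1,0,-0.005,0,0,0,0,1,0,-0.005,0,0,0,0,1]

```text
t: 17.92
position: [0.4862, -0.0919, 0.0686]
tool_rot: [3.139, -0.01, 0.0]
force: [-1.2, -10.1, -2.0]
grip_width: 0.0
grasp_force: 5.0
```

The TCP did not move while the force went from 6.6 to 10.1 N, so the bolt is at its rigid end. I back off and lift.

play_rows:
  motion: [0,0.02,0,0,0,0,1,0,0.09,0,0,0,0,1,0,0.14,0,0,0,0,1,0,0.14,-0.12,0,0,0,1,0,0.14,-0.28,0,0,0,1]

```text
t: 18.55
position: [0.4845, -0.1317, 0.1523]
tool_rot: [-3.139, 0.014, 0.006]
force: [0.1, -0.5, 0.2]
grip_width: -0.0
grasp_force: 0.0
```

play_rows:
  motion: [0,0.15,-0.1,0,0,0,1,0,0.3,-0.1,0,0,0,1,0,0.3,-0.1,0,0,0,1,0,0.3,-0.1,0,0,0,1]

```text
t: 19.05
position: [0.4841, -0.2211, 0.182]
tool_rot: [-3.139, 0.014, 0.003]
force: [-0.4, 0.4, -0.5]
grip_width: -0.0
grasp_force: 0.0
```

Run:
```python
from h import *
look()
p=np.load("g.npy"); t=bot.snapshot("top"); s=bot.snapshot("scene")
for P in ([.067,.084,.076],[.067,-.014,.076]): print(proj(t,G(p,P)))
a=cv2.resize(t["image"][160:300,170:350],(720,560)[::1],interpolation=cv2.INTER_CUBIC)
save(a,"t7.png")
for l in ("petri_a","dropper_bottle","tape_roll_yellow"): print(l,[np.round(d["rect"],1).tolist() for d in bot.cut_out(t,l)[:2]],[np.round(d["rect"],1).tolist() for d in bot.cut_out(s,l)[:1]])
```

```text
t 19.05 tcp [ 0.4841 -0.2211  0.182 ] in gutter [0.0674 0.2245] F [-0.41  0.41 -0.49]
scene 0.58 ball g [0.0884 0.0019] [298.6 215.5  17.1  22. ]
top 0.93 ball g [0.0945 0.0018] [251.6 265.4  20.2  21.7]
[[291.59345918 252.33593244]]
[[244.09308303 251.8541969 ]]
petri_a [[194.8, 188.8, 25.8, 24.1], [187.2, 244.1, 38.1, 33.6]] [[199.4, 234.8, 31.7, 20.2]]
dropper_bottle [] [[301.2, 207.2, 32.8, 14.3]]
tape_roll_yellow [[188.9, 245.2, 37.2, 31.6], [262.4, 225.4, 52.9, 114.9]] [[234.1, 264.5, 39.9, 25.4]]
```

View pics/t7.png

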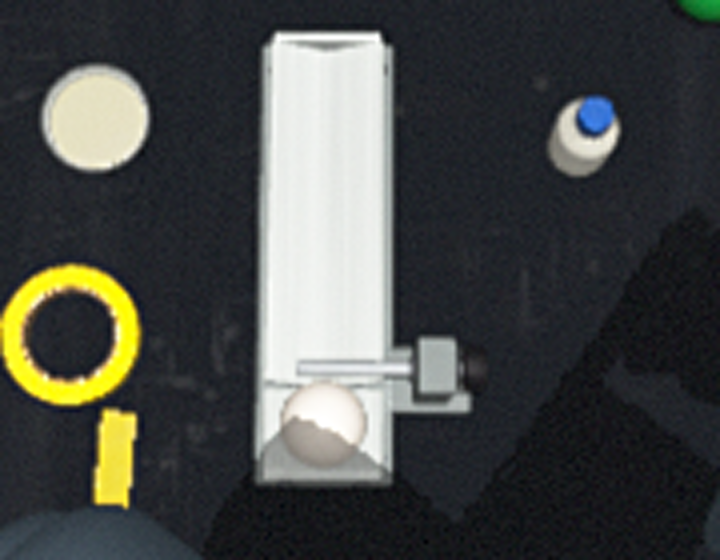

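The rod tip is at crop (298,367), or full-image (244.5,251.8), against a predicted (244.1,251.9) for fully in. The ball (323,423) is behind it at the stop. The dish, bottle and tape roll have not moved, and the arm is clear.

```bash
python3 -c "
from station import bot
print(bot.finish_job())"
```

```text
the job is handed in; nothing more can be done
None
```

The job is handed in: the ball was rolled over the crest and rests against the end stop, the keeper bolt is fully in behind it, and the petri dish, dropper bottle and tape roll are where they were; the robot's clock read about 19 s of the 53 s allowed.

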